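# Go-gauge two drilled tube stands

## Robot

A 6-joint arm with a two-finger parallel gripper is mounted at the origin on the work surface. World frame = base frame: x ahead of the robot, y to its left, z up, the work surface at z = 0. Lengths are in m, angles in rad, forces in N, time in s.
With the tool pointing down it reaches from about 0.3 to 0.85 m from the base axis. Payload 5.4 kg.
Tool frame: the origin (TCP) lies on the centre line of the jaws, within the pads' length; the fingertips stand 11 mm ahead of it and the grasp point (between the pads) lies 8 mm behind it; y points along the fingers, x is the direction in which the jaws open and shut, and the axes are right-handed (so a half turn about y gives the same grasp; the last joint's range is limited). The gripper opens to 85 mm and grips with 20 to 120 N. Pads are 22 mm wide; open, the fingers measure 114 mm over their backs; the gripper's body (76 mm by 85 mm) begins 54 mm behind the grasp point. The pads swing forward as they close: fully open they stand 13 mm farther back than shut.
Start: joints at [-0.21, 0.158, 1.597, -0, 1.386, -0.21], TCP at [0.575, -0, 0.242] pointing down, gripper open.
Joint ranges: [-2.91, 2.91], [-0.94, 2.29], [0.18, 2.7], [-1.29, 4.43], [0.17, 2.64], [-3, 3]. Speed limits (rad/s): [2.57, 2.57, 3.14, 3.14, 3.14, 3.14].

## Interface

Orientations are given as a unit quaternion [w, x, y, z].
In Python, from rig import env gives the robot as it stands. The module is installed in compiled form; this text tells all that it offers.
- The arm moves only by the shell command python3 -m handwheel 'ROWS' [FORCE]. ROWS is JSON, a list of rows, each a list of 3 entries, a list of its own where there are three numbers: the shift along the tool's x, y, z normalised to -1 to 1, where 1 is 1000 mm, then the turn about the tool's y normalised to -1 to 1, where 1 is 45 degrees, then the opening, from -1 (shut) to 1 (fully open). In form: [[[tx, ty, tz], twist, fingers], ...]. A call has exactly 8 rows; each row shifts and turns the commanded pose from where the row before left it, along the tool's axes as they then stand; what a row does not reach is not made up. A row lasts 1/8 s, in which the tool goes at most 62.5 mm and 10.7 degrees, less where a joint would pass 70% of its speed; a pose out of reach is approached as far as the arm can. A call with a number of a shift or a turn outside -1 to 1 is refused whole. A call with a gripper value outside its range is refused whole. The fingers move at their own pace and stop on an object; FORCE is the grip in N (left out, the last holds). Time passes only in rows, so rows that do not move let the fingers close, or fill a call up. It gives the time, the measured TCP pose, the force and the opening at its end, in the units of the state.
- env.get_state(): the state, without advancing time (a new reading comes with each control period).
- env.snapshot(name): name is "scene" or "side" or "wrist"; returns (picture, depth): 400x640x3 uint8, blue, green, red; 400x640 float32, m along the optical axis (not along the pixel's ray), 0 where there is no reading.
- env.camera_info(name): a dict with "fx", "fy", "cx", "cy" (pixels), "position" and "orientation" of the camera in the world. Camera axes: x right, y up, looking along -z (the intrinsics and any distortion apply to the point x, -y, -z); pixel columns grow to the right and rows downward; lengths in m; the calibration is good to about 2 mm. A picture is of the moment at which its call begins: read the wrist's pose just before it. camera_info takes no time and is no camera call; for the wrist camera it gives the pose at the moment of the call.
- env.finish_job(): hands the job in, once; it reports no verdict.
Trained networks look in the newest picture that a camera, given by its name, has taken for a name from the list of things; names that differ only in an ending like _2 or _b are one class to them, and where a whole thing is asked for, a point or a joint stands for the part that bears it (a point fixed in the world has none). Each returns a list of dicts, best first, with "confidence" (0 to 1); they miss things now and then, are a little off and sometimes report something else, mostly with a low value. They report only what shows in the picture. A call takes as long as a camera call. They do not tell look-alikes from the thing itself.
- env.find_in(target, camera): "position" ([x, y, z] in m, in the coordinates of the camera as it stood for that picture, good to about 4 mm: the middle of the surface that is visible of it).
- env.regions_of(target, camera): "mask" (400x640 bool, what is visible of it).
- env.pinpoint(target, camera): "position" ([x, y, z] in m, in the coordinates of the camera as it stood for that picture, good to about 4 mm: a listed point, or the origin of a listed thing).
The state is a dict: "t": time; "joints": joint angles; "qvel": joint speeds; "joint_torque": joint torques, N m; "ee_pos": TCP position; "orientation": TCP orientation; "force": force on the tool from outside, world axes, zero at the start; "wrist_torque": the same for the moment, N m; "gripper_width": finger opening in m.
Only numpy, scipy, OpenCV 4.12 (cv2) and the standard library are available. Lean on these libraries where they do the work, as an engineer would, in place of code of your own. Each camera call takes 0.05 s, during which the arm holds its last target. There are 200 camera calls.

## Task

Take the steel plug gauge from its round grey rest and lower it into the drilled beech tube stand whose hole it passes, until its collar sits on the wood, and let it stand there. Then put the other drilled stand, whose hole is too narrow for the gauge, flat on its base and right way up in the square metal reject tray. The stand that passed stays upright on the bench with the gauge in it.

Things in the scene. Friction and masses are not known exactly. Their poses are not given: they have to be found in the camera images.
- gauge_grip (a point): Middle of the upright steel plug gauge's handle (22 mm diameter, 50 long, ribbed). z up its axis; about 0.25 kg. Below the handle: collar 50 mm across, 6 thick, underside 31 mm below this point; then plug 26 mm diameter, 40 long, tapering over its last 8 mm to a 20 mm nose. It starts hanging by its collar in a fixed round grey rest, 68 mm across, 48 tall.
- stand_wide_center (a point): Centre, half-way up, of the loose beech stand with the WIDE hole: block 52 mm along x, 84 along y, 45 tall (z up), about 0.14 kg, on the bench; upright 38 mm through hole in its middle, which the gauge passes. With the gauge home its handle's middle is 53.5 mm above this point. A like block without a hole stands nearby as a bystander.
- stand_narrow_center (a point): Centre, half-way up, of the loose beech stand with the NARROW hole: the same block (52 mm along x, 84 along y, 45 tall, z up, about 0.14 kg), standing on the bench, but its upright through hole is only 18 mm in diameter, too small for the gauge. It can be gripped across its 52 mm width, along its x.
- tray_in (a point): Centre of the inner floor of the fixed, open, square metal reject tray: 200 x 200 mm outside, 190 x 190 mm inside, floor 5 mm above the bench, rim 40 mm above the bench. x and y lie along its sides, z up.
There are look-alikes about, which are no part of the job. What is shaped like the part that bears gauge_grip but pink or yellow is not meant.

How it is judged:
By the outcome, as a careful person would: the job done as asked, in the order asked, and still so for the second after the job is handed in, with the robot touching nothing.
It also fails if it takes over 61 s, if anything falls off the work surface, if the arm or the gripper's body presses on something with over 40 N, if the wrist force passes 120 N, or if a joint passes its speed limit or range.

## Working session

There is one attempt and no reset: what is moved stays moved. The work goes in short steps, Python scripts to look and compute and a shell command to move; the robot and the scene stay as the last step left them, time stands still between calls to the robot, and variables do not carry over. Pictures are saved under pics/ and viewed, about 8 in all and at most 12, crops included, and the job is handed in when it is done.

```bash
mkdir -p pics
cat > h.py <<'E'
import numpy as np, cv2
from rig import env
from scipy.spatial.transform import Rotation as R
def rot(q): return R.from_quat([q[1],q[2],q[3],q[0]]).as_matrix()
def world(p,ci): return rot(ci["orientation"])@np.array(p)+np.array(ci["position"])
def cloud(d,ci):
    v,u=np.mgrid[0:400,0:640]
    P=np.stack([(u-ci["cx"])/ci["fx"]*d,-(v-ci["cy"])/ci["fy"]*d,-d],-1)
    return P@rot(ci["orientation"]).T+np.array(ci["position"])
E
python3 - <<'E'
from h import *
s=env.get_state();print({k:np.round(v,3).tolist() for k,v in s.items()})
ims=[]
for c in ["scene","side"]:
    ci=env.camera_info(c); im,d=env.snapshot(c); cv2.imwrite(f"pics/{c}0.png",im)
    print(c,{k:np.round(v,3).tolist() if not isinstance(v,str) else v for k,v in ci.items()})
    np.savez(f"{c}0.npz",d=d)
    for t in ["gauge_grip","stand_wide_center","stand_narrow_center","tray_in"]:
        for r in env.pinpoint(t,c)[:4]: 
            p=np.array(r["position"]); print(t,round(r["confidence"],2),world(p,ci).round(3),(int(ci["cx"]-ci["fx"]*p[0]/p[2]),int(ci["cy"]+ci["fy"]*p[1]/p[2])))
E
```

```text
{'t': 0.0, 'joints': [-0.21, 0.159, 1.598, 0.0, 1.386, -0.21], 'qvel': [-0.0, -0.0, -0.0, -0.001, 0.002, 0.001], 'joint_torque': [0.0, -39.601, -33.143, -0.0, 0.008, -0.0], 'ee_pos': [0.574, 0.0, 0.241], 'orientation': [0.707, -0.707, 0.001, 0.001], 'force': [-0.417, 0.776, -0.257], 'wrist_torque': [0.027, -0.03, 0.029], 'gripper_width': 0.086}
scene {'fx': 445.728, 'fy': 445.728, 'cx': 317.469, 'cy': 194.75, 'position': [1.026, -0.681, 0.603], 'orientation': [0.827, 0.456, 0.156, 0.29]}
gauge_grip 0.92 [0.346 0.039 0.072] (281, 162)
gauge_grip 0.84 [0.468 0.075 0.081] (328, 169)
gauge_grip 0.7 [0.41  0.197 0.067] (339, 149)
gauge_grip 0.69 [0.365 0.121 0.07 ] (308, 154)
stand_wide_center 0.71 [0.61  0.089 0.025] (380, 207)
stand_narrow_center 0.75 [ 0.664 -0.098  0.022] (354, 258)
tray_in 0.57 [ 0.44  -0.336  0.002] (187, 281)
side {'fx': 422.224, 'fy': 422.224, 'cx': 321.277, 'cy': 196.967, 'position': [0.36, -0.737, 0.535], 'orientation': [0.871, 0.48, -0.046, -0.094]}
gauge_grip 0.93 [0.363 0.125 0.069] (246, 171)
gauge_grip 0.89 [0.344 0.037 0.071] (239, 191)
gauge_grip 0.83 [0.466 0.075 0.076] (294, 174)
gauge_grip 0.75 [0.412 0.197 0.072] (264, 154)
stand_wide_center 0.94 [0.615 0.092 0.023] (355, 183)
stand_narrow_center 0.64 [ 0.664 -0.098  0.018] (404, 229)
tray_in 0.66 [ 0.444 -0.335  0.003] (324, 350)
```

View pics/scene0.png

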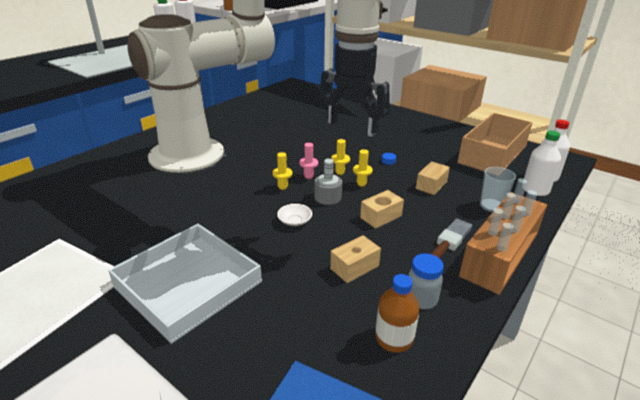

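View pics/side0.png

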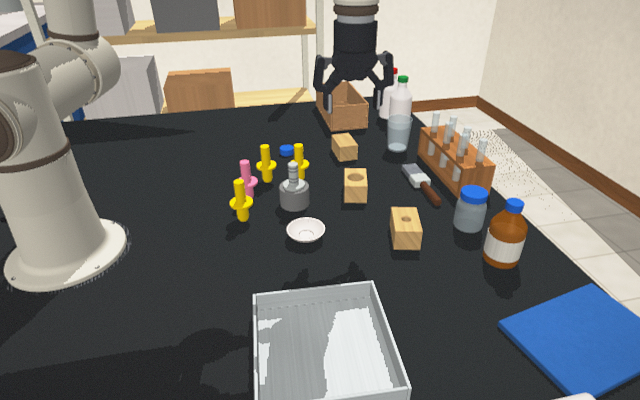

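The scene picture shows the steel gauge in its grey rest at about (328,180). The wide stand is at (382,207), the narrow one at (355,257), and the plain block at (433,178). The tray is at (187,281), with three yellow look-alikes and one pink around the gauge. The network points agree with this: the gauge z of 0.079 matches 48+31 mm. Next I need the yaws and clearances.

Run:
```python
from h import *
for c in ["scene","side"]:
    ci=env.camera_info(c); P=cloud(np.load(f"{c}0.npz")["d"],ci); im=cv2.imread(f"pics/{c}0.png")
    hsv=cv2.cvtColor(im,cv2.COLOR_BGR2HSV)
    for n,(x,y) in dict(wide=(.612,.09),narrow=(.664,-.098)).items():
        m=(np.hypot(P[...,0]-x,P[...,1]-y)<.065)&(P[...,2]>.039)&(P[...,2]<.052)
        q=P[m]; r=cv2.minAreaRect((q[:,:2]*1000).astype(np.float32)); print(c,n,m.sum(),np.round(r[0],0),np.round(r[1],0),round(r[2],1))
    m=(abs(P[...,0]-.44)<.16)&(abs(P[...,1]+.335)<.16)&(P[...,2]>.034)&(P[...,2]<.046)
    r=cv2.minAreaRect((P[m][:,:2]*1000).astype(np.float32)); print(c,"tray",m.sum(),r)
    near=(abs(P[...,0]-.43)<.15)&(abs(P[...,1]-.11)<.17)&(P[...,2]>.03)&(P[...,2]<.14)
    m=(near).astype(np.uint8)
    n,l,st,_=cv2.connectedComponentsWithStats(m)
    for i in range(1,n):
        if st[i,4]>25:
            q=P[l==i]; print(c,"obj",st[i,4],np.median(q,0).round(3),q.min(0).round(3),q.max(0).round(3),np.median(hsv[l==i],0))
    m=(np.hypot(P[...,0]-.467,P[...,1]-.075)<.03)&(P[...,2]>.06)&(P[...,2]<.13)
    q=P[m];print(c,"handle",q.mean(0).round(3),q.max(0).round(3))
```

```text
scene wide 457 [612.  88.] [87. 56.] 75.7
scene narrow 812 [664. -97.] [87. 55.] 75.6
scene tray 1489 ((441.790283203125, -338.057373046875), (201.19151306152344, 205.0899200439453), 86.47623443603516)
scene obj 881 [0.465 0.072 0.053] [0.391 0.039 0.03 ] [0.499 0.219 0.107] [ 68.  12. 143.]
scene obj 283 [0.368 0.118 0.053] [0.337 0.1   0.031] [0.387 0.149 0.098] [171. 112. 182.]
scene obj 307 [0.5   0.176 0.053] [0.47  0.157 0.03 ] [0.519 0.209 0.098] [ 25. 208. 181.]
scene obj 315 [0.351 0.033 0.054] [0.32  0.015 0.03 ] [0.371 0.063 0.099] [ 25. 208. 185.]
scene handle [0.468 0.07  0.086] [0.477 0.087 0.107]
side wide 370 [613.  89.] [89. 50.] 75.4
side narrow 698 [664. -97.] [86. 53.] 75.5
side tray 1874 ((442.0456237792969, -337.1397705078125), (202.43252563476562, 199.95391845703125), 86.36652374267578)
side obj 982 [0.47  0.069 0.053] [0.431 0.042 0.03 ] [0.517 0.207 0.106] [ 30.   8. 157.]
side obj 339 [0.413 0.189 0.055] [0.391 0.171 0.03 ] [0.438 0.216 0.098] [ 25. 243. 206.]
side obj 776 [0.353 0.041 0.059] [0.321 0.014 0.03 ] [0.386 0.143 0.098] [ 29. 238. 205.]
side handle [0.463 0.07  0.086] [0.475 0.089 0.106]
```

```bash
python3 -m handwheel '[[[-0.05,0,0.03],0,1],[[-0.05,0.02,0.04],0,1],[[0,0.03,0],0,1],[[0,0,0],0,1],[[0,0,0],0,1],[[0,0,0],0,1],[[0,0,0],0,1],[[0,0,0],0,1]]' 60
python3 - <<'E'
from h import *
ci=env.camera_info("wrist"); im,d=env.snapshot("wrist"); cv2.imwrite("pics/w1.png",im); np.savez("w1.npz",d=d)
print(np.round(ci["position"],3))
for t in ["gauge_grip","stand_wide_center"]:
    for r in env.pinpoint(t,"wrist")[:5]:
        p=np.array(r["position"]); print(t,round(r["confidence"],2),world(p,ci).round(3),(int(ci["cx"]-ci["fx"]*p[0]/p[2]),int(ci["cy"]+ci["fy"]*p[1]/p[2])))
E
```

```text
t: 1.5
ee_pos: [0.4788, 0.0671, 0.1941]
orientation: [-0.707, 0.707, 0.0, 0.0]
force: [-0.6, 0.3, 0.5]
gripper_width: 0.0851
[0.478 0.138 0.326]
gauge_grip 0.97 [0.465 0.076 0.085] (304, 194)
gauge_grip 0.86 [0.36  0.122 0.07 ] (187, 140)
gauge_grip 0.85 [0.416 0.198 0.076] (242, 44)
gauge_grip 0.8 [0.49  0.185 0.073] (334, 62)
gauge_grip 0.6 [0.34  0.038 0.075] (176, 229)
stand_wide_center 0.78 [0.612 0.09  0.023] (442, 167)
stand_wide_center 0.16 [0.465 0.075 0.083] (304, 194)
```

View pics/w1.png

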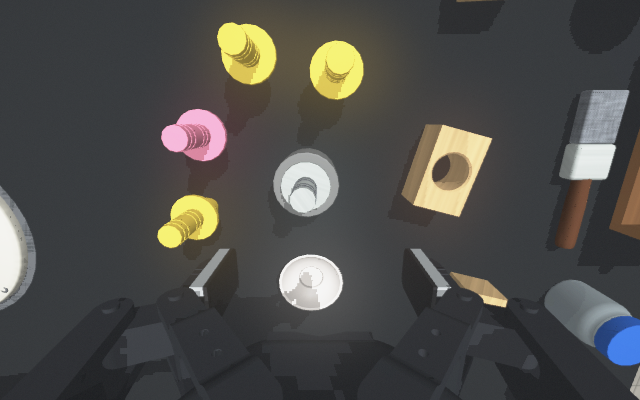

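The wrist view shows the steel gauge at (305,185) and the wide stand at (447,170), its long side turned about 14° clockwise. The coloured look-alikes are at least 90 mm away. Gauge at (0.466, 0.075); descending onto it.

```bash
python3 -m handwheel '[[[-0.013,0,0.009],0,1],[[0,0.04,0],0,1],[[0,0.04,0],0,1],[[0,0.04,0],0,1],[[0,0,0],0,1],[[0,0,0],0,1],[[0,0,0],0,1],[[0,0,0],0,1]]' 60
python3 - <<'E'
from h import *
im,d=env.snapshot("wrist"); cv2.imwrite("pics/w2.png",im)
E
```

```text
t: 2.65
ee_pos: [0.4665, 0.0762, 0.0751]
orientation: [-0.707, 0.707, 0.001, 0.001]
force: [-1.0, -0.3, -0.4]
gripper_width: 0.0854
```

View pics/w2.png

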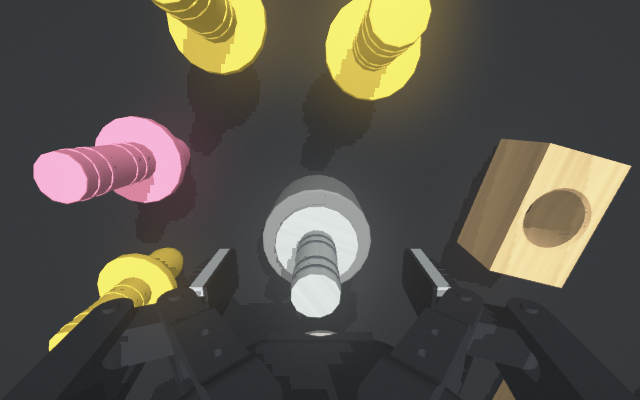

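The handle sits at column 316, centred between the pads at 232 and 408, and nothing is in the jaws' way. Close and lift.

```bash
python3 -m handwheel '[[[0,0,0],0,-1],[[0,0,0],0,-1],[[0,0,0],0,-1],[[0,0,0],0,-1],[[0,0,0],0,-1],[[0,0,0],0,-1],[[0,0,0],0,-1],[[0,0,0],0,-1]]' 60 && python3 -m handwheel '[[[0,-0.02,0],0,-1],[[0,-0.04,0],0,-1],[[0,-0.03,0],0,-1],[[0,0,0],0,-1],[[0,0,0],0,-1],[[0,0,0],0,-1],[[0,0,0],0,-1],[[0,0,0],0,-1]]'
python3 - <<'E'
from h import *
ci=env.camera_info("scene");im,d=env.snapshot("scene");cv2.imwrite("pics/s3.png",im)
e=env.get_state()["ee_pos"];P=cloud(d,ci)
print([ (world(r["position"],ci).round(3),round(r["confidence"],2)) for r in env.pinpoint("gauge_grip","scene")[:5]])
E
```

```text
t: 3.7
ee_pos: [0.4653, 0.0762, 0.0737]
orientation: [-0.707, 0.707, -0.0, -0.0]
force: [-2.9, -0.5, 3.6]
gripper_width: 0.0207
t: 4.7
ee_pos: [0.4651, 0.0763, 0.1631]
orientation: [0.707, -0.707, 0.0, 0.0]
force: [-0.6, -0.8, -2.8]
gripper_width: 0.0203
[(array([0.467, 0.079, 0.17 ]), 0.95), (array([0.345, 0.042, 0.074]), 0.87), (array([0.367, 0.122, 0.071]), 0.84), (array([0.411, 0.191, 0.07 ]), 0.74), (array([0.49 , 0.183, 0.075]), 0.73)]
```

Gauge held: the width is 20 mm, 2.8 N of weight shows, and the vision point has risen with it. Moving above the wide stand.

```bash
python3 -m handwheel '[[[0.03,0,0],0,-1],[[0.045,0,0.005],0,-1],[[0.042,0,0.005],0,-1],[[0.03,0,0.003],0,-1],[[0,0,0],0,-1],[[0,0,0],0,-1],[[0,0,0],0,-1],[[0,0,0],0,-1]]'
python3 - <<'E'
from h import *
print(env.get_state()["ee_pos"])
ci=env.camera_info("wrist");im,d=env.snapshot("wrist");cv2.imwrite("pics/w4.png",im)
P=cloud(d,ci)
print([ (world(r["position"],ci).round(3),round(r["confidence"],2)) for r in env.pinpoint("stand_wide_center","wrist")[:3]])
print([ (world(r["position"],ci).round(3),round(r["confidence"],2)) for r in env.pinpoint("gauge_grip","wrist")[:3]])
m=(np.hypot(P[...,0]-.612,P[...,1]-.089)<.065)&(P[...,2]>.038)&(P[...,2]<.052)
r=cv2.minAreaRect((P[m][:,:2]*1000).astype(np.float32));print(m.sum(),r)
E
```

```text
t: 5.8
ee_pos: [0.6118, 0.0892, 0.1638]
orientation: [-0.707, 0.707, -0.0, -0.0]
force: [0.4, -0.4, -2.2]
gripper_width: 0.0206
[0.61184218 0.08924465 0.16381602]
[(array([0.61 , 0.093, 0.023]), 0.56)]
[(array([0.414, 0.2  , 0.074]), 0.95), (array([0.342, 0.038, 0.075]), 0.85), (array([0.613, 0.086, 0.173]), 0.81)]
2185 ((614.1339721679688, 97.47898864746094), (65.39435577392578, 52.12487030029297), 75.34416198730469)
```

View pics/w4.png

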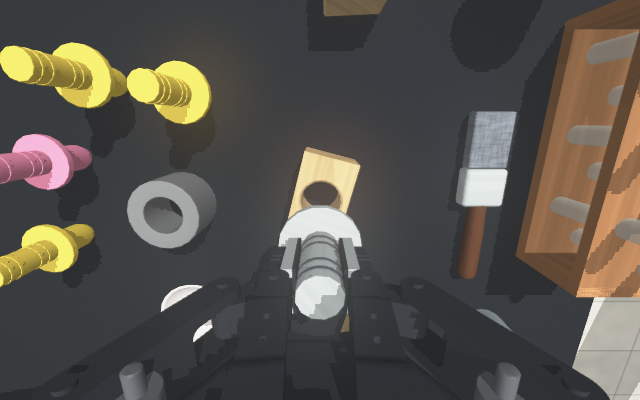

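The picture shows the gauge in the jaws, its collar at (320,235), with the stand's hole at (322,193) right behind it. The fitted stand centre of (0.612, 0.0885) matches the TCP to 1 mm. Lowering.

```bash
python3 -m handwheel '[[[0,0.02,0],0,-1],[[0,0.02,0],0,-1],[[0,0.015,0],0,-1],[[0,0.015,0],0,-1],[[0,0.01,0],0,-1],[[0,0.008,0],0,-1],[[0,0,0],0,-1],[[0,0,0],0,-1]]'
python3 - <<'E'
from h import *
ci=env.camera_info("side");im,d=env.snapshot("side");cv2.imwrite("pics/d5.png",cv2.resize(im[100:260,260:460],None,fx=3,fy=3))
E
```

```text
t: 6.95
ee_pos: [0.6129, 0.0892, 0.0763]
orientation: [-0.707, 0.707, 0.0, 0.0]
force: [-0.2, -0.4, -3.8]
gripper_width: 0.0204
```

View pics/d5.png

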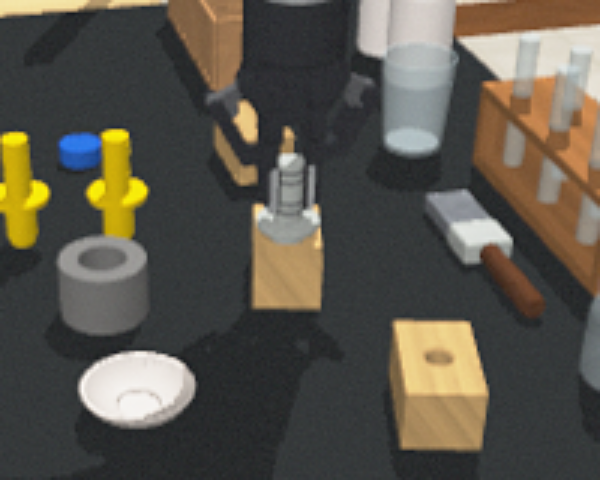

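The plug is in the hole, with the collar a few mm above the wood. Easing it down.

```bash
python3 -m handwheel '[[[0,0.001,0],0,-1],[[0,0.001,0],0,-1],[[0,0.001,0],0,-1],[[0,0.001,0],0,-1],[[0,0.0005,0],0,-1],[[0,0,0],0,-1],[[0,0,0],0,-1],[[0,0,0],0,-1]]'
```

```text
t: 8.0
ee_pos: [0.6124, 0.0892, 0.0712]
orientation: [0.707, -0.707, -0.0, -0.0]
force: [0.5, 0.2, -3.3]
gripper_width: 0.0209
```

```bash
python3 -m handwheel '[[[0,0.0005,0],0,-1],[[0,0.0005,0],0,-1],[[0,0.0005,0],0,-1],[[0,0.0005,0],0,-1],[[0,0,0],0,-1],[[0,0,0],0,-1],[[0,0,0],0,-1],[[0,0,0],0,-1]]'
```

```text
t: 9.0
ee_pos: [0.6126, 0.0892, 0.0708]
orientation: [-0.707, 0.707, 0.0, -0.0]
force: [-6.5, -0.0, 7.8]
gripper_width: 0.0208
```

Contact (about +11 N). The collar is seated, so release and rise.

```bash
python3 -m handwheel '[[[0,-0.0005,0],0,-0.3],[[0,0,0],0,-0.2],[[0,0,0],0,0],[[0,0,0],0,1],[[0,0,0],0,1],[[0,0,0],0,1],[[0,0,0],0,1],[[0,0,0],0,1]]' && python3 -m handwheel '[[[0,-0.02,0],0,1],[[0,-0.04,0],0,1],[[0,-0.06,0],0,1],[[0,-0.05,0],0,1],[[0,0,-0.05],0.1,1],[[0.02,0,-0.06],0.11,1],[[0.02,0,-0.05],0.11,1],[[0,0,0],0,1]]'
python3 - <<'E'
from h import *
ci=env.camera_info("side");im,d=env.snapshot("side");cv2.imwrite("pics/d6.png",cv2.resize(im[100:260,260:460],None,fx=3,fy=3))
print([ (world(r["position"],ci).round(3),round(r["confidence"],2)) for r in env.pinpoint("gauge_grip","side")[:5]])
ci=env.camera_info("wrist");im,d=env.snapshot("wrist");P=cloud(d,ci)
print([ (world(r["position"],ci).round(3),round(r["confidence"],2)) for r in env.pinpoint("stand_narrow_center","wrist")[:3]])
m=(np.hypot(P[...,0]-.664,P[...,1]+.098)<.065)&(P[...,2]>.038)&(P[...,2]<.052)
print(m.sum(),m.sum() and cv2.minAreaRect((P[m][:,:2]*1000).astype(np.float32)))
E
```

```text
t: 10.0
ee_pos: [0.6124, 0.0893, 0.0696]
orientation: [-0.707, 0.707, -0.0, -0.0]
force: [-0.7, -0.7, -0.1]
gripper_width: 0.0854
t: 11.0
ee_pos: [0.6395, -0.0779, 0.2412]
orientation: [-0.701, 0.702, -0.09, 0.091]
force: [-0.1, 0.6, 0.2]
gripper_width: 0.0854
[(array([0.413, 0.195, 0.073]), 0.97), (array([0.493, 0.188, 0.07 ]), 0.9), (array([0.614, 0.087, 0.074]), 0.88), (array([0.344, 0.04 , 0.072]), 0.6)]
[(array([ 0.662, -0.096,  0.026]), 0.59)]
2754 ((664.0140380859375, -97.06861114501953), (84.08797454833984, 51.953338623046875), 75.21466827392578)
```

View pics/d6.png

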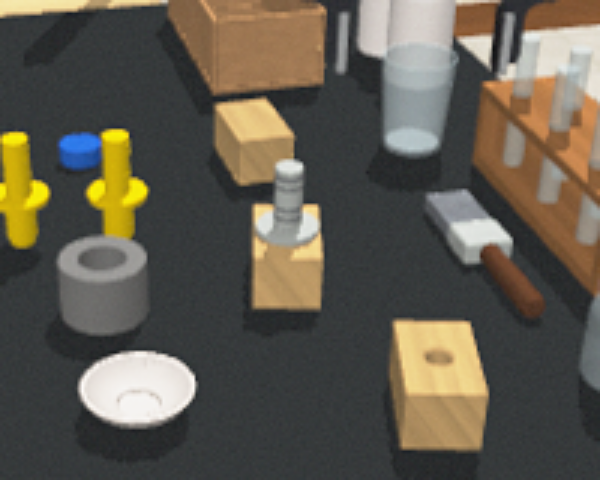

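The gauge stands upright with its collar flat on the wide stand, and the arm is clear of it. The narrow stand is at (0.664, -0.097), yaw −14.7°. Next I hover over it and check clearance to the jar.

```bash
python3 -m handwheel '[[[0.028,0,-0.012],0,1],[[0,0.05,0],0,1],[[0,0.05,0],0,1],[[0,0.02,0],0,1],[[0,0,0],0,1],[[0,0,0],0,1],[[0,0,0],0,1],[[0,0,0],0,1]]'
python3 - <<'E'
from h import *
s=env.get_state();Rt=rot(s["orientation"]);print(np.array(s["ee_pos"]).round(4),np.degrees(np.arctan2(Rt[1,0],Rt[0,0])))
P=cloud(np.load("scene0.npz")["d"],env.camera_info("scene"))
q=P[(P[...,2]>.012)&(P[...,2]<.16)&(np.hypot(P[...,0]-.664,P[...,1]+.097)<.14)]
l=(q-[.664,-.097,0])@Rt
o=l[~((abs(l[:,0])<.031)&(abs(l[:,2])<.048))]
print(len(o)); 
for a in range(-180,180,30):
    k=(np.degrees(np.arctan2(o[:,2],o[:,0]))//30*30==a)
    if k.any(): i=np.argmin(np.hypot(o[k][:,0],o[k][:,2])); print(a,k.sum(),o[k][i].round(3))
ci=env.camera_info("wrist");im,d=env.snapshot("wrist");P=cloud(d,ci);cv2.imwrite("pics/w7.png",im)
m=(np.hypot(P[...,0]-.664,P[...,1]+.098)<.065)&(P[...,2]>.038)&(P[...,2]<.052)
print(m.sum(),m.sum() and cv2.minAreaRect((P[m][:,:2]*1000).astype(np.float32)))
E
```

```text
t: 12.2
ee_pos: [0.6639, -0.0929, 0.1212]
orientation: [-0.701, 0.702, -0.088, 0.089]
force: [-0.5, -0.4, -0.1]
gripper_width: 0.0856
[ 0.6639 -0.0929  0.1212] -14.401732827314449
278
0 278 [ 0.112 -0.057  0.036]
6373 ((664.0125122070312, -97.26507568359375), (84.24259948730469, 52.101287841796875), 75.49150848388672)
```

View pics/w7.png

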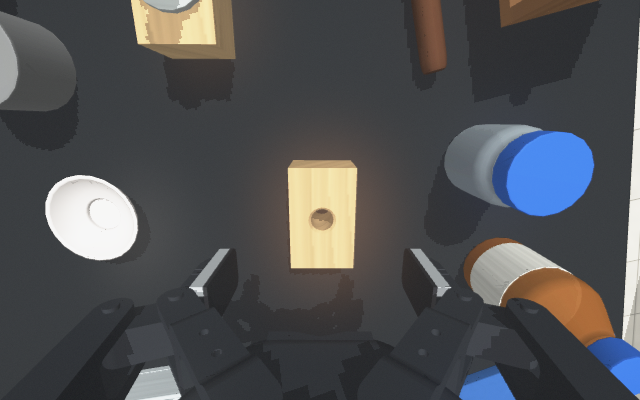

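The stand is square to the jaws and centred at column 322. The jar is 112 mm away, well clear. Descend and grip.

```bash
python3 -m handwheel '[[[0.001,0.02,-0.004],0,1],[[0,0.03,0],0,1],[[0,0.03,0],0,1],[[0,0.018,0],0,1],[[0,0,0],0,1],[[0,0,0],0,1],[[0,0,0],0,-1],[[0,0,0],0,-1]]' 50 && python3 -m handwheel '[[[0,0,0],0,-1],[[0,0,0],0,-1],[[0,0,0],0,-1],[[0,0,0],0,-1],[[0,0,0],0,-1],[[0,0,0],0,-1],[[0,0,0],0,-1],[[0,0,0],0,-1]]'
```

```text
t: 13.25
ee_pos: [0.664, -0.097, 0.0229]
orientation: [-0.701, 0.702, -0.088, 0.089]
force: [1.4, -0.0, 18.0]
gripper_width: 0.0521
t: 14.25
ee_pos: [0.6641, -0.097, 0.0231]
orientation: [-0.701, 0.702, -0.088, 0.089]
force: [-0.1, 0.3, 7.0]
gripper_width: 0.0514
```

```bash
python3 -m handwheel '[[[0,-0.02,0],0,-1],[[0,-0.04,0],0,-1],[[0,-0.05,0],0,-1],[[0,-0.03,0],0,-1],[[0,0,0],0,-1],[[0,0,0],0,-1],[[0,0,0],0,-1],[[0,0,0],0,-1]]' && python3 -m handwheel '[[[-0.016,0,-0.028],0,-1],[[-0.026,0,-0.048],0,-1],[[-0.026,0,-0.048],0,-1],[[-0.026,0,-0.048],0,-1],[[-0.026,0,-0.048],0,-1],[[-0.02,0,-0.04],0,-1],[[-0.015,0,-0.028],0,-1],[[0,0,0],0,-1]]'
python3 - <<'E'
from h import *
s=env.get_state();Rt=rot(s["orientation"]);e=np.array(s["ee_pos"]);print(e.round(4),np.degrees(np.arctan2(Rt[1,0],Rt[0,0])))
print("go",((np.array([.442,-.337,e[2]])-e)@Rt).round(4))
ci=env.camera_info("scene");im,d=env.snapshot("scene");cv2.imwrite("pics/s8.png",im)
E
```

```text
t: 15.25
ee_pos: [0.6622, -0.0965, 0.1599]
orientation: [0.702, -0.701, 0.09, -0.088]
force: [0.6, 0.3, -2.3]
gripper_width: 0.0517
t: 16.25
ee_pos: [0.4399, -0.3385, 0.1613]
orientation: [0.701, -0.701, 0.09, -0.09]
force: [-0.3, 0.0, -1.8]
gripper_width: 0.0513
[ 0.4399 -0.3385  0.1613] -14.593191963675759
go [ 0.0017 -0.      0.002 ]
```

View pics/s8.png

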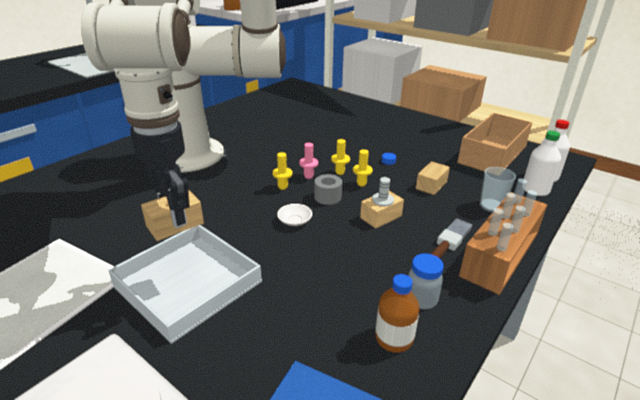

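The stand is held level above the tray at (172,213), and the gauge is still upright in the wide stand at (383,205). Squaring to the tray and lowering.

```bash
python3 -m handwheel '[[[0.002,0.01,0.002],-0.12,-1],[[0,0.03,0],-0.12,-1],[[0,0.03,0],0,-1],[[0,0.03,0],0,-1],[[0,0.018,0],0,-1],[[0,0.008,0],0,-1],[[0,0,0],0,-1],[[0,0,0],0,-1]]' && python3 -m handwheel '[[[0,0.001,0],0,-1],[[0,0.001,0],0,-1],[[0,0.001,0],0,-1],[[0,0,0],0,-1],[[0,0,0],0,-1],[[0,0,0],0,-1],[[0,0,0],0,-1],[[0,0,0],0,-1]]'
```

```text
t: 17.3
ee_pos: [0.4445, -0.3364, 0.0369]
orientation: [-0.706, 0.707, -0.022, 0.023]
force: [0.3, -0.3, -1.7]
gripper_width: 0.0514
t: 18.3
ee_pos: [0.4438, -0.3357, 0.0327]
orientation: [-0.707, 0.707, -0.022, 0.022]
force: [-0.3, 0.5, -2.7]
gripper_width: 0.0514
```

```bash
python3 -m handwheel '[[[0,0.001,0],0,-1],[[0,0.001,0],0,-1],[[0,0.001,0],0,-1],[[0,0.001,0],0,-1],[[0,0.0005,0],0,-1],[[0,0,0],0,-1],[[0,0,0],0,-1],[[0,0,0],0,-1]]'
```

```text
t: 19.3
ee_pos: [0.4437, -0.3357, 0.0282]
orientation: [-0.707, 0.707, -0.022, 0.022]
force: [0.3, -0.2, -1.4]
gripper_width: 0.0513
```

```bash
python3 -m handwheel '[[[0,0.0005,0],0,-1],[[0,0.0005,0],0,-1],[[0,0.0005,0],0,-1],[[0,0,0],0,-1],[[0,0,0],0,-1],[[0,0,0],0,-1],[[0,0,0],0,-1],[[0,0,0],0,-1]]'
```

```text
t: 20.3
ee_pos: [0.4438, -0.3357, 0.0281]
orientation: [0.707, -0.707, 0.022, -0.022]
force: [-4.9, 5.1, 11.1]
gripper_width: 0.0515
```

Floor contact. Release, rise and check.

```bash
python3 -m handwheel '[[[0,-0.0005,0],0,0.4],[[0,0,0],0,0.5],[[0,0,0],0,1],[[0,0,0],0,1],[[0,0,0],0,1],[[0,0,0],0,1],[[0,0,0],0,1],[[0,0,0],0,1]]' && python3 -m handwheel '[[[0,-0.02,0],0,1],[[0,-0.05,0],0,1],[[0,-0.06,0],0,1],[[0,-0.06,0],0,1],[[0,-0.05,0],0,1],[[0,0,0],0,1],[[0,0,0],0,1],[[0,0,0],0,1]]'
python3 - <<'E'
from h import *
ci=env.camera_info("side");im2,d=env.snapshot("side");P=cloud(d,ci)
m=(np.hypot(P[...,0]-.443,P[...,1]+.336)<.06)&(P[...,2]>.045)&(P[...,2]<.058);q=P[m]
print(m.sum(),np.median(q[:,2]).round(4),cv2.minAreaRect((q[:,:2]*1000).astype(np.float32)))
print([ (world(r["position"],ci).round(3),round(r["confidence"],2)) for r in env.pinpoint("gauge_grip","side")[:5]])
cv2.imwrite("pics/e9.png",im2)
E
```

```text
t: 21.3
ee_pos: [0.4438, -0.3357, 0.0272]
orientation: [-0.707, 0.707, -0.022, 0.022]
force: [0.5, 0.1, -0.0]
gripper_width: 0.0856
t: 22.3
ee_pos: [0.443, -0.3349, 0.265]
orientation: [0.708, -0.706, 0.023, -0.021]
force: [-0.3, 0.4, -0.2]
gripper_width: 0.0853
1718 0.0498 ((443.749755859375, -334.822509765625), (87.02639770507812, 52.24782943725586), 86.42375946044922)
[(array([0.364, 0.125, 0.066]), 0.92), (array([0.343, 0.038, 0.072]), 0.74), (array([0.61 , 0.09 , 0.072]), 0.5), (array([0.492, 0.188, 0.069]), 0.5), (array([0.411, 0.193, 0.071]), 0.43)]
```

View pics/e9.png

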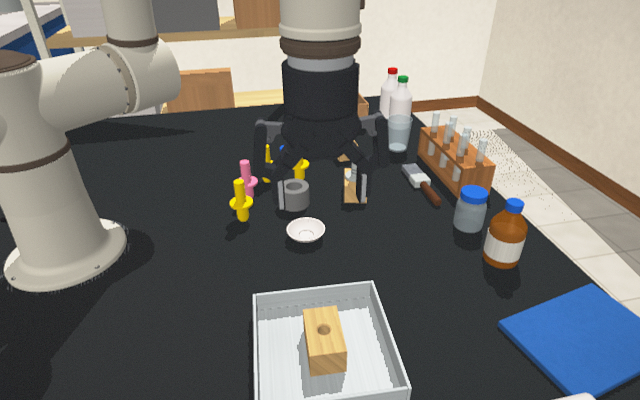

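The narrow stand lies flat in the tray at (325,340), hole up, with its top at 49.8 mm (5+45). The gauge point is still at (0.61, 0.09, 0.072). Handing in.

```bash
python3 -c "
from rig import env
print(env.finish_job())"
```

```text
the job is handed in; nothing more can be done
None
```

I put the steel gauge in the wide-hole stand and then set the narrow stand in the reject tray. I handed the job in at about 22.5 s of the 61 s allowed.

- **Gauge:** I lowered it until the wrist force rose from about −3 to +8 N, which I took as the collar reaching the wood. A side view after release showed it upright with the collar flat on the stand. In the last side picture the gripper partly hid it. The network still placed it at (0.610, 0.090, 0.072) there, but with only 0.5 confidence; the home height is 0.076, so that is within its 4 mm error.
- **Narrow stand:** It sits flat, hole upward, near the middle of the tray. Its top measured 49.8 mm above the bench, against the expected 50 mm, and it is square to the tray sides.
- **Forces:** The highest wrist force reported at the end of a move was about 18 N, as the jaws closed on the narrow stand. The arm ended raised and touching nothing. No check failed.

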